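Line up the square bottles at the dosing station with an angle rule

ROBOT

A 6-joint arm with a two-finger parallel gripper is mounted at the origin on the work surface. World frame = base frame: x ahead of the robot, y to its left, z up, the work surface at z = 0. Lengths are in m, angles in rad, forces in N, time in s.
With the tool pointing down it reaches from about 0.275 to 0.975 m from the base axis. Payload 8.4 kg.
Tool frame: the origin (TCP) lies between the finger pads; the fingertips stand 17 mm ahead of it and the grasp point (between the pads) lies 2 mm behind it; x points along the fingers, y is the direction in which the jaws open and shut, and the axes are right-handed (so a half turn about x gives the same grasp; the last joint's range is limited). The gripper opens to 92 mm and grips with 3 to 60 N. Pads are 20 mm wide; open, the fingers measure 128 mm over their backs; the gripper's body (75 mm by 189 mm) begins 69 mm behind the grasp point.
Start: joints at [1.304, 0.353, 1.633, -0, 1.155, -0.002], TCP at [0.164, 0.603, 0.232] pointing down, gripper open.
Joint ranges: [-2.63, 2.63], [-0.92, 2.1], [0.06, 2.66], [-1.3, 4.44], [0, 2.69], [-3.02, 3.02]. Speed limits (rad/s): [2.22, 2.22, 2.79, 3.14, 3.14, 3.14].

INTERFACE

Orientations are given as a unit quaternion [w, x, y, z].
In Python, from station import r gives the robot as it stands.
- The arm moves only by the tool move_arm, never from a script. Its argument "targets" is a list that holds one entry, the list of rows, each a list of 5 numbers: the finger opening in mm, from 0 to 91.9, then the shift along the tool's x, y, z in mm, then the turn about the tool's x in rad. A call has 1 to 10 rows; each row is the pose to reach, as a shift and turn from the pose commanded when the call began, along the tool's axes at that moment; what a row does not reach only later rows make up. A row lasts 1/8 s, in which the tool goes at most 62.5 mm and 10.7 degrees, less where a joint would pass 70% of its speed; a pose out of reach is approached as far as the arm can. A call with a gripper value outside its range is refused whole. The fingers move at their own pace and stop on an object; the grip force is fixed at half the most. Time passes only in rows, so rows that repeat a pose let the fingers close. It gives the time, the measured TCP pose, the force and the opening at its end, in the units of the state.
- r.state(): the state, without advancing time (a new reading comes with each control period).
- r.read_camera(name): name is "scene" or "top" or "wrist"; returns the picture (384x512x3 uint8, red, green, blue); there is no depth.
- r.get_calibration(name): a dict with "mtx" (3x3 intrinsics, pixels), "T" (4x4, takes a point from camera to world coordinates). Camera axes: x right, y up, looking along -z (the intrinsics and any distortion apply to the point x, -y, -z); pixel columns grow to the right and rows downward; lengths in m; the calibration is good to about 2 mm. A picture is of the moment at which its call begins: read the wrist's pose just before it. get_calibration takes no time and is no camera call; for the wrist camera it gives the pose at the moment of the call.
- r.hand_in(): hands the job in, once; it reports no verdict.
The state is a dict: "clock": time; "joint_pos": joint angles; "qvel": joint speeds; "effort": joint torques, N m; "ee_pos": TCP position; "ee_rot": TCP orientation; "contact_force": force on the tool from outside, world axes, zero at the start; "torque": the same for the moment, N m; "width": finger opening in m.
Only numpy, scipy, OpenCV 4.12 (cv2) and the standard library are available. Lean on these libraries where they do the work, as an engineer would, in place of code of your own. Each camera call takes 0.05 s, during which the arm holds its last target. There are 200 camera calls.

TASK

Take the aluminium angle rule by its handle and, with its flat front face, push the four square bottles back into one straight row, every one snug and square against the aluminium stop fence of the dosing station; then stand the rule back along the middle of its grey mat and let go. The fence is held only by a light friction clamp and its setting differs each time, so feel for it and do not shift it. Touch the bottles only with the rule, keep them upright, and leave the other glassware and parts alone.

Things in the scene. Friction and masses are not known exactly. Their poses are not given: they have to be found in the camera images.
- rule: Aluminium angle rule, 280 mm long (y), 70 mm deep (x -35 to +35), 350 g. Foot plate 4 mm thick; upright front leg 45 mm high, 5 mm thick, whose flat front face is at x = +35 mm and looks to +x. Black upright handle block in the middle, top 95 mm above the underside. Origin: centre of the underside, under the handle; z up. It starts standing on the mat.
- rule_grip (a point): Point inside the rule's black handle, 70 mm above the rule's underside, straight above its origin; same axes as the rule. The handle is 40 mm in x and 24 mm in y: grip it here from above across the 24 mm (fingers closing along y); fingertips reaching up to 24 mm lower still clear the leg.
- mat: Grey mat fixed on the bench, 140 mm (x) by 380 mm (y), 3 mm thick: the place of the rule, which stands along the mat's y, either way round. Origin: centre of its underside, on the bench.
- station: Dosing station, fixed: white block 300 mm long (y), 50 mm deep, 56 mm high (two knobs on top to 76 mm), front at x = +80 mm. A stop fence rides on two rods before it. Origin on the bench, middle of the length; x points from the bottles to the fence, z up. The bottles start in a ragged row, centres 50 to 85 mm before x = 0, 66 mm apart, turned up to 0.2 rad.
- fence_nearest (a point): Fixed point of the station, 25 mm above its origin, same axes. The fence, an upright aluminium plate 300 mm long, 8 mm thick, 50 mm high along y, has its front face (towards -x) anywhere from here to 28 mm further in +x: not measured, to be felt or seen. It slides in +x if pushed with about 16 N, beyond the bottles' own friction (2 to 9 N for all four).
- bottle1: Square white plastic bottle with a round blue cap, 50 by 50 mm, 78 mm high (flat sides up to 58 mm), 100 to 200 g, standing loose on the bench. Origin: centre of its underside; x and y square to its sides, x roughly along the station's x. All four bottles are alike.
- bottle2: Square white plastic bottle with a round blue cap, 50 by 50 mm, 78 mm high (flat sides up to 58 mm), 100 to 200 g, standing loose on the bench. Origin: centre of its underside; x and y square to its sides, x roughly along the station's x. All four bottles are alike.
- bottle3: Square white plastic bottle with a round blue cap, 50 by 50 mm, 78 mm high (flat sides up to 58 mm), 100 to 200 g, standing loose on the bench. Origin: centre of its underside; x and y square to its sides, x roughly along the station's x. All four bottles are alike.
- bottle4: Square white plastic bottle with a round blue cap, 50 by 50 mm, 78 mm high (flat sides up to 58 mm), 100 to 200 g, standing loose on the bench. Origin: centre of its underside; x and y square to its sides, x roughly along the station's x. All four bottles are alike.
- beaker: Bystander: open glass beaker, 64 mm wide, 85 mm high, beside the row's -y end. Origin: centre of its underside.
- vial: Bystander: small amber vial, 24 mm wide, 44 mm high, beside the row's +y end. Origin: centre of its underside.
Mind the look-alikes: they are no part of the job. Leave any turquoise look-alike of the bottle3 alone.

How it is judged:
On the way, in this order (a step that is already met when the one before it is completed fails the run):
1. the rule is held in the fingers, lifted off its mat (contact force between the fingers and rule above 1 N and height (world z) of rule above 0.02 m), for 0.2 s.
2. with the rule in the fingers and touching the bottles, all four bottles are square against the fence (x of bottle1 in the frame of fence between -0.0285 and -0.02 m and y of bottle1 in the frame of fence between -0.14 and 0.14 m and angle between the x axis of each of bottle1, bottle2, bottle3, bottle4 and the x axis of station, either way round below 0.07 rad and angle between each of bottle1, bottle2, bottle3, bottle4's own z axis and vertical below 0.08 rad and x of bottle2 in the frame of fence between -0.0285 and -0.02 m and y of bottle2 in the frame of fence between -0.14 and 0.14 m and x of bottle3 in the frame of fence between -0.0285 and -0.02 m and y of bottle3 in the frame of fence between -0.14 and 0.14 m and x of bottle4 in the frame of fence between -0.0285 and -0.02 m and y of bottle4 in the frame of fence between -0.14 and 0.14 m and contact force between the fingers and rule above 1 N and (contact force between rule and bottle1 above 0.2 N or contact force between rule and bottle2 above 0.2 N or contact force between rule and bottle3 above 0.2 N or contact force between rule and bottle4 above 0.2 N)), for 0.2 s.
At the end, for the whole second after the job is handed in: All four bottles stand upright in front of the fence, each within 3.5 mm of its face and square to it within 0.07 rad (4 degrees), at rest; the rule stands upright on the mat, its centre within 35 mm (across) and 50 mm (along) of the mat's middle, along it within 0.25 rad, released and at rest (x of bottle1 in the frame of fence between -0.0285 and -0.02 m and y of bottle1 in the frame of fence between -0.14 and 0.14 m and angle between the x axis of each of bottle1, bottle2, bottle3, bottle4 and the x axis of station, either way round below 0.07 rad and angle between each of bottle1, bottle2, bottle3, bottle4's own z axis and vertical below 0.08 rad and x of bottle2 in the frame of fence between -0.0285 and -0.02 m and y of bottle2 in the frame of fence between -0.14 and 0.14 m and x of bottle3 in the frame of fence between -0.0285 and -0.02 m and y of bottle3 in the frame of fence between -0.14 and 0.14 m and x of bottle4 in the frame of fence between -0.0285 and -0.02 m and y of bottle4 in the frame of fence between -0.14 and 0.14 m and linear speed of each of bottle1, bottle2, bottle3, bottle4, rule below 0.01 m/s and x of rule in the frame of mat between -0.035 and 0.035 m and y of rule in the frame of mat between -0.05 and 0.05 m and angle between the x axis of rule and the x axis of mat, either way round below 0.25 rad and angle between rule's own z axis and vertical below 0.05 rad and height (world z) of rule between 0.001 and 0.006 m); the robot touches nothing.
It fails at once if the fence is shifted more than 3 mm from its setting (distance of fence from where it was at the start of the episode above 0.003 m).
It fails at once if the robot touches a bottle itself (only the rule may) (contact force between any of the fingers, the arm and bottle1 above 0.5 N or contact force between any of the fingers, the arm and bottle2 above 0.5 N or contact force between any of the fingers, the arm and bottle3 above 0.5 N or contact force between any of the fingers, the arm and bottle4 above 0.5 N).
It fails at once if a bottle is tipped over (angle between any of bottle1, bottle2, bottle3, bottle4's own z axis and vertical above 0.5 rad).
It fails at once if a bystander is moved more than 20 mm or tipped (distance of any of beaker, vial, flask, volumetric, valve, wash from where it was at the start of the episode above 0.02 m or angle between any of beaker, vial, flask, volumetric, valve, wash's own z axis and vertical above 0.4 rad).
It also fails if it takes over 72 s, if anything falls off the work surface, if the arm or the gripper's body presses on something with over 40 N, if the wrist force passes 120 N, or if a joint passes its speed limit or range.

## Working session

There is one attempt and no reset: what is moved stays moved. The work goes in short steps, Python scripts to look and compute and a tool call to move; the robot and the scene stay as the last step left them, time stands still between calls to the robot, and variables do not carry over. Pictures are saved under pics/ and viewed, about 8 in all and at most 12, crops included, and the job is handed in when it is done.

Besides the shell and the picture viewer there is one more tool, called in YAML: its name, and indented under it one key for each argument. move_arm: Moves the arm, as the interface text tells. Its arguments: {"type":"object","properties":{"targets":{"type":"array","items":{"type":"array","items":{"type":"array","items":{"type":"number"}}}}},"required":["targets"]}

```bash
ls; mkdir -p pics; python3 - <<'E'
from station import r
import cv2,numpy as np
s=r.state();print(s)
for n in("top","scene"):
    im=r.read_camera(n);cv2.imwrite(f"pics/{n}0.png",im[:,:,::-1]);c=r.get_calibration(n);print(n,c)
E
```

```text
pics
{'clock': 0.0, 'joint_pos': array([ 1.30362211e+00,  3.53664517e-01,  1.63411283e+00, -1.52556388e-06,
        1.15521366e+00, -2.41801461e-03]), 'qvel': array([ 0.00034235, -0.00094521, -0.00162744,  0.00070823,  0.00050876,
       -0.00128901]), 'effort': array([ 2.64709866e-03, -5.93862927e+01, -3.34220266e+01,  6.98897196e-02,
        2.34657840e-02, -1.06412906e-04]), 'ee_pos': array([0.1634338 , 0.60276748, 0.23086258]), 'ee_rot': array([ 0.70085407,  0.09284209,  0.70098598, -0.09382204]), 'contact_force': array([ 0.63796657,  0.12289948, -0.33494819]), 'torque': array([-0.03082899, -0.04872519, -0.00241528]), 'width': 0.09195026844976101}
top {'mtx': array([[449.2689626 ,   0.        , 250.82541583],
       [  0.        , 449.2689626 , 189.99762534],
       [  0.        ,   0.        ,   1.        ]]), 'T': array([[-0.01479342,  0.99473614, -0.10139612,  0.40866144],
       [-0.99984781, -0.01565437, -0.00770049, -0.00178178],
       [-0.00924725,  0.10126677,  0.99481633,  1.2582671 ],
       [ 0.        ,  0.        ,  0.        ,  1.        ]])}
scene {'mtx': array([[388.2605002 ,   0.        , 253.83269193],
       [  0.        , 388.2605002 , 200.02945144],
       [  0.        ,   0.        ,   1.        ]]), 'T': array([[ 0.27148411, -0.54660987,  0.79215783,  1.32483882],
       [ 0.96231701,  0.16747982, -0.21423465, -0.19950939],
       [-0.01556767,  0.82046826,  0.57148009,  0.64715557],
       [ 0.        ,  0.        ,  0.        ,  1.        ]])}
```

```bash
python3 - <<'E'
import cv2
a=cv2.imread("pics/top0.png");cv2.imwrite("pics/top0b.png",cv2.resize(a,(800,600),interpolation=cv2.INTER_CUBIC))
E
```

```text
(no output)
```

View pics/top0b.png

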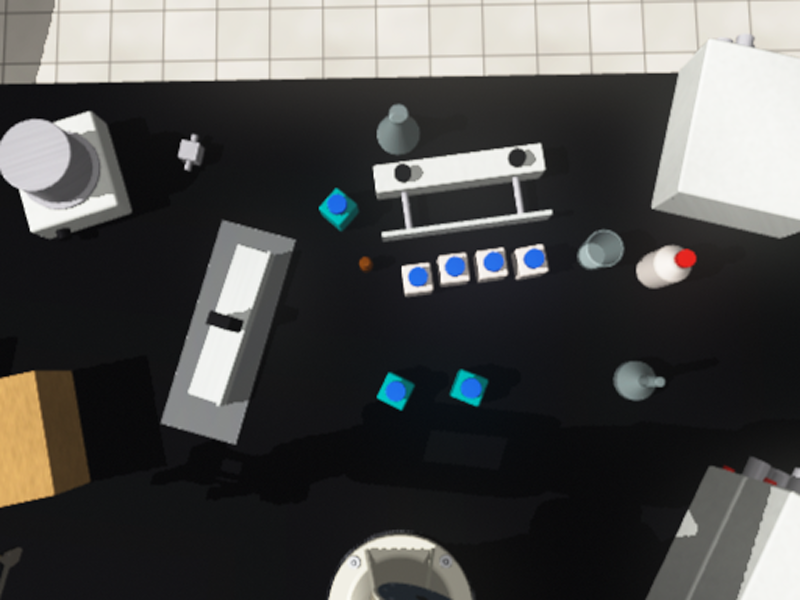

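View pics/scene0.png

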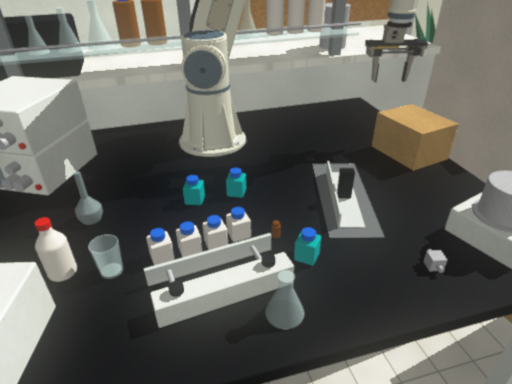

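The four white bottles are at (417,277), (454,267), (492,262) and (533,259) in the 800x600 top view. The turquoise look-alikes are at (337,205), (396,390) and (470,387); since they are turquoise, they aren't part of the job. The rule stands on the mat near (230,322). Next I'll enlarge the rule and the row.

```bash
cat > h.py <<'E'
import cv2,numpy as np
from station import r
def ray(n,u,v,z,c=None):
    c=c or r.get_calibration(n);K,T=c["mtx"],c["T"]
    d=T[:3,:3]@np.array([(u-K[0,2])/K[0,0],-(v-K[1,2])/K[1,1],-1.])
    o=T[:3,3];return (o+d*(z-o[2])/d[2])[:2]
def proj(n,p,c=None):
    c=c or r.get_calibration(n);K,T=c["mtx"],c["T"]
    q=T[:3,:3].T@(np.asarray(p,float)-T[:3,3]);q=q/-q[2]
    return np.array([K[0,0]*q[0]+K[0,2],-K[1,1]*q[1]+K[1,2]])
E
python3 - <<'E'
from h import *
a=cv2.imread("pics/top0.png");b=cv2.imread("pics/scene0.png")
A=cv2.resize(a[85:290,95:385],None,fx=2.75,fy=2.75,interpolation=cv2.INTER_CUBIC)
cv2.imwrite("pics/A.png",A)
B=cv2.resize(b[150:250,300:400],(500,500),interpolation=cv2.INTER_CUBIC);cv2.imwrite("pics/B.png",B)
hsv=cv2.cvtColor(a,cv2.COLOR_BGR2HSV)
m=cv2.inRange(hsv,(105,150,120),(125,255,255))
n,l,st,ce=cv2.connectedComponentsWithStats(m)
for i in range(1,n):
    if st[i,4]>20: print("cap",ce[i].round(1),st[i,4],ray("top",*ce[i],.078).round(4))
gray=cv2.cvtColor(a,cv2.COLOR_BGR2GRAY)
for nm,mm in(("white",cv2.inRange(gray,165,255)),("mat",cv2.inRange(hsv,(0,0,75),(180,40,140)))):
    cs,_=cv2.findContours(mm,cv2.RETR_EXTERNAL,cv2.CHAIN_APPROX_NONE)
    for c in cs:
        if cv2.contourArea(c)>80 :
            R=cv2.minAreaRect(c);bx=cv2.boxPoints(R)
            if bx[:,0].min()>95 and bx[:,0].max()<380 and bx[:,1].max()<300 and bx[:,1].min()>60:
                print(nm,cv2.contourArea(c),bx.round(1).tolist());print([ray("top",*p,.003).round(3).tolist() for p in bx],[ray("top",*p,.05).round(3).tolist() for p in bx])
E
```

```text
cap [215.5 130.4] 118 [0.6908 0.0995]
cap [341.5 165.1] 117 [ 0.5914 -0.234 ]
cap [315.6 167.2] 114 [ 0.5871 -0.1652]
cap [290.9 170.2] 114 [ 0.58   -0.0996]
cap [267.2 176.7] 111 [ 0.5636 -0.0365]
cap [301.2 247.9] 122 [ 0.3754 -0.1217]
cap [253.  249.8] 116 [0.3722 0.004 ]
white 986.0 [[118.80000305175781, 252.60000610351562], [134.89999389648438, 204.3000030517578], [156.1999969482422, 211.39999389648438], [140.10000610351562, 259.70001220703125]]
[[0.368, 0.377], [0.501, 0.334], [0.481, 0.274], [0.347, 0.318]] [[0.369, 0.363], [0.498, 0.321], [0.478, 0.263], [0.35, 0.306]]
white 134.0 [[256.1000061035156, 169.8000030517578], [273.8999938964844, 167.3000030517578], [276.5, 185.5], [258.70001220703125, 188.0]]
[[0.594, -0.008], [0.6, -0.058], [0.548, -0.064], [0.542, -0.014]] [[0.587, -0.008], [0.593, -0.056], [0.543, -0.062], [0.537, -0.014]]
white 133.5 [[279.29998779296875, 163.39999389648438], [296.79998779296875, 160.89999389648438], [299.3999938964844, 179.10000610351562], [281.8999938964844, 181.60000610351562]]
[[0.611, -0.074], [0.617, -0.123], [0.565, -0.129], [0.559, -0.
[... 2154 characters left out ...]
.0, 151.0], [350.8999938964844, 137.5], [351.29998779296875, 140.6999969482422], [244.39999389648438, 154.1999969482422]]
[[0.648, 0.026], [0.682, -0.278], [0.672, -0.279], [0.639, 0.025]] [[0.639, 0.025], [0.672, -0.268], [0.663, -0.269], [0.63, 0.024]]
mat 315.5 [[239.6999969482422, 122.0], [349.0, 107.0], [350.3999938964844, 117.5], [241.1999969482422, 132.5]]
[[0.732, 0.037], [0.77, -0.276], [0.74, -0.279], [0.702, 0.033]] [[0.72, 0.035], [0.757, -0.266], [0.727, -0.269], [0.691, 0.032]]
mat 221.0 [[241.0, 66.0], [261.0, 66.0], [261.0, 98.0], [241.0, 98.0]]
[[0.897, 0.031], [0.896, -0.027], [0.801, -0.025], [0.802, 0.032]] [[0.879, 0.03], [0.878, -0.026], [0.787, -0.024], [0.788, 0.031]]
```

View pics/A.png

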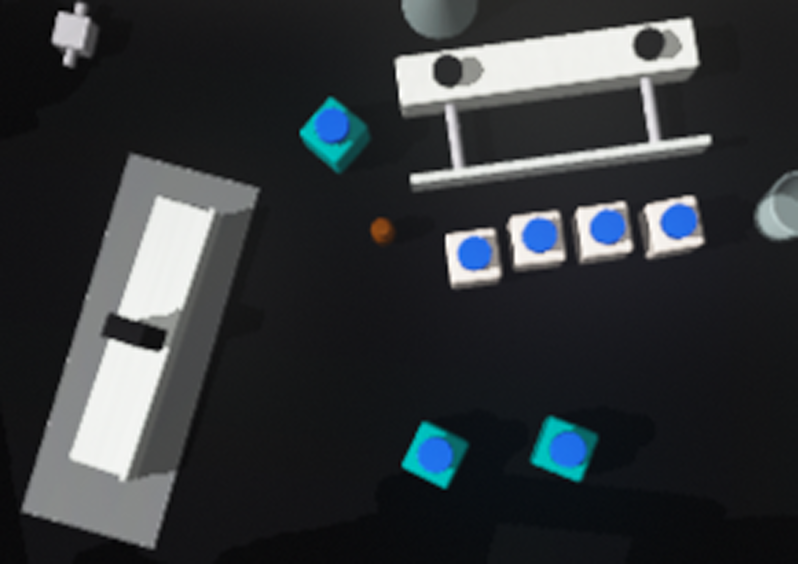

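View pics/B.png

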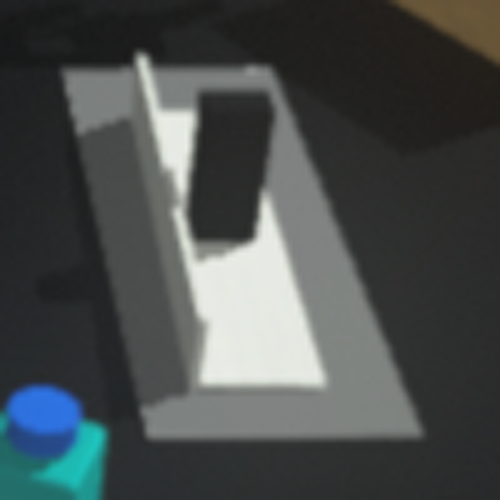

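The enlarged crop shows the rule's leg on its world -y side, with the handle near crop A (134,331). The four white bottles are clearly separate from the turquoise ones. Now I'll convert this into moves.

```bash
cat >> h.py <<'E'
from scipy.spatial.transform import Rotation as Ro
def tool():
    s=r.state();return s,Ro.from_quat(s["ee_rot"],scalar_first=True).as_matrix()
def go(p,jaw=None):
    "shift mm in tool axes to world point p, turn about tool x so tool y points to yaw jaw"
    s,R=tool();d=R.T@(np.array(p)-s["ee_pos"])*1000
    y=np.arctan2(R[1,1],R[0,1]);t=None if jaw is None else -(jaw-y)
    if t is not None:t=(t+np.pi)%(2*np.pi)-np.pi
    print("shift",d.round(1),"turn",t,"F",s["contact_force"].round(2),"M",s["torque"].round(3),"w",round(s["width"],4),"t",s["clock"],"p",s["ee_pos"].round(4),"yaw",round(y,4),"j6",s["joint_pos"][5].round(3))
E
python3 - <<'E'
from h import *
s,R=tool();print(R.round(3))
print("handle",ray("top",143.7,205.4,.09))
go((.493,.298,.18),np.radians(-18)); go((.493,.298,.18),np.radians(162))
O=np.array([.655,-.124]);
a=cv2.imread("pics/top0.png")
# station edge fits at sharp lines: subpixel columns of gradient for fence and block front
g=cv2.cvtColor(a,cv2.COLOR_BGR2GRAY).astype(float)
for u in(255,285,300,335):print(u,g[100:160,u].astype(int).tolist())
for nm,p in(("beaker",(601*.64,262*.64)),("vial",(365*.64,264*.64))):print(nm,ray("top",*p,.03))
E
```

```text
[[-0.     0.262  0.965]
 [-0.001  0.965 -0.262]
 [-1.    -0.001 -0.   ]]
handle [0.49172438 0.2874982 ]
shift [  51.2 -207.9  397.8] turn 1.6201814998450406 F [-0.55  0.06 -0.57] M [-0.029 -0.006  0.008] w 0.0917 t 0.1 p [0.1635 0.6028 0.2309] yaw 1.306 j6 -0.002
shift [  51.2 -207.9  397.8] turn -1.521411153744752 F [-0.55  0.06 -0.57] M [-0.029 -0.006  0.008] w 0.0917 t 0.1 p [0.1635 0.6028 0.2309] yaw 1.306 j6 -0.002
255 [38, 38, 38, 127, 184, 140, 44, 45, 45, 44, 45, 45, 45, 45, 43, 65, 196, 240, 240, 241, 237, 189, 106, 108, 107, 91, 57, 36, 36, 36, 36, 36, 37, 35, 36, 36, 35, 35, 35, 35, 35, 35, 34, 34, 34, 34, 50, 187, 235, 219, 153, 102, 96, 64, 31, 31, 31, 31, 31, 31]
285 [214, 240, 240, 240, 240, 240, 240, 239, 239, 239, 239, 239, 239, 239, 239, 240, 236, 188, 109, 111, 109, 93, 61, 43, 43, 43, 43, 43, 42, 42, 42, 42, 41, 41, 41, 41, 40, 41, 40, 39, 40, 40, 63, 192, 237, 222, 155, 104, 97, 68, 37, 37, 37, 37, 37, 37, 36, 36, 35, 35]
300 [240, 239, 239, 240, 240, 241, 240, 240, 240, 240, 239, 240, 239, 240, 236, 187, 108, 111, 109, 92, 61, 43, 43, 43, 44, 44, 43, 43, 43, 42, 42, 43, 43, 42, 43, 41, 41, 41, 41, 41, 61, 190, 236, 220, 154, 104, 98, 69, 39, 39, 38, 38, 38, 38, 38, 37, 37, 37, 37, 37]
335 [44, 43, 51, 80, 115, 138, 212, 240, 240, 237, 194, 112, 110, 106, 101, 75, 38, 38, 37, 38, 38, 37, 38, 38, 37, 37, 37, 37, 38, 42, 45, 51, 54, 61, 71, 81, 191, 235, 235, 191, 99, 104, 77, 37, 36, 36, 35, 36, 35, 36, 34, 35, 35, 35, 34, 35, 34, 42, 174, 235]
beaker [ 0.58983599 -0.36174715]
vial [0.59300723 0.05443989]
```

move_arm:
  targets:
    - [[91, 0, -21, 40, 0.16], [91, 0, -43, 80, 0.32], [91, 0, -64, 120, 0.48], [91, 0, -85, 160, 0.65], [91, 0, -106, 200, 0.81], [91, 0, -128, 240, 0.97], [91, 0, -149, 280, 1.13], [91, 0, -170, 320, 1.3], [91, 0, -191, 360, 1.46], [91, 0, -213, 399, 1.62]]

```text
clock: 1.35
ee_pos: [0.4938, 0.292, 0.2313]
ee_rot: [-0.414, -0.573, -0.414, 0.573]
contact_force: [-0.4, 0.4, -0.2]
width: 0.0912
```

```bash
python3 - <<'E'
from h import *
go((.493,.293,.23),-.314)
c=r.get_calibration("wrist");im=r.read_camera("wrist");cv2.imwrite("pics/w1.png",im[:,:,::-1]);np.savez("w1.npz",**c);print(c)
go((.493,.293,.23),-.314)
us=[255,285,300,335]
for nm,vs,z in(("block",[121.18,117.2,115.16,110.24],.056),("fence",[149.77,145.8,143.8,139.25],.05)):
    P=np.array([ray("top",u,v,z) for u,v in zip(us,vs)]);f=np.polyfit(P[:,1],P[:,0],1);print(nm,P.round(4).tolist(),"yaw",-np.arctan(f[0]),"x at y=-.12",np.polyval(f,-.12))
for e,z in(((240.6,105),.056),((346,91),.056)):pass
E
```

```text
shift [ 1.3 -1.  -0.7] turn -0.005345268939940251 F [-0.43  0.36 -0.18] M [-0.027  0.038  0.01 ] w 0.0912 t 1.35 p [0.4938 0.292  0.2313] yaw -0.3193 j6 0.851
{'mtx': array([[285.82166673,   0.        , 254.11968395],
       [  0.        , 285.82166673, 193.58136278],
       [  0.        ,   0.        ,   1.        ]]), 'T': array([[ 0.94907662,  0.30223388,  0.08892832,  0.51928694],
       [-0.31504292,  0.91157997,  0.26413996,  0.36742635],
       [-0.00123323, -0.27870529,  0.96037588,  0.38520835],
       [ 0.        ,  0.        ,  0.        ,  1.        ]])}
shift [ 1.4 -5.  -2.6] turn -0.014141020854425701 F [ 3.28 -2.73  0.53] M [-0.16   0.079  0.006] w 0.0908 t 1.4 p [0.4969 0.289  0.2314] yaw -0.3281 j6 0.855
block [[0.72, -0.0067], [0.7297, -0.0888], [0.7347, -0.1299], [0.7468, -0.2259]] yaw 0.12165227242111276 x at y=-.12 0.7336764383346955
fence [[0.6419, -0.0054], [0.6516, -0.0875], [0.6564, -0.1285], [0.6674, -0.2243]] yaw 0.11608521638030035 x at y=-.12 0.6553400401928321
```

View pics/w1.png

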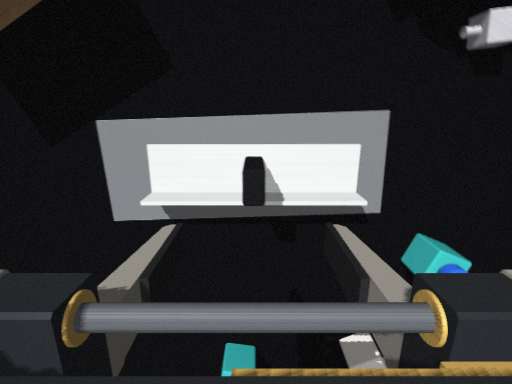

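```bash
python3 - <<'E'
from h import *
c=dict(np.load("w1.npz"))
a,b=[ray("",u,v,.007,c) for u,v in((148,144),(359.5,144))]
d,e=[ray("",u,v,.048,c) for u,v in((142,204),(366,204))]
print(a,b,d,e,np.linalg.norm(b-a),np.linalg.norm(e-d))
yaw=np.arctan2(*(b-a)[::-1]),np.arctan2(*(e-d)[::-1]);print("yaw",yaw)
n=np.array([np.sin(yaw[1]),-np.cos(yaw[1])]);print((a+b)/2+n*.035,(d+e)/2-n*.035)
m=[ray("",u,v,.003,c) for u,v in((98,122),(388,111),(382,213),(114,221))];print("mat",np.round(m,4).tolist(),np.mean(m,0),np.arctan2(*(m[1]-m[0])[::-1]),np.arctan2(*(m[2]-m[3])[::-1]))
E
```

```text
[0.37341771 0.37153767] [0.6367461  0.28416674] [0.35161499 0.30572256] [0.61560638 0.21821078] 0.2774446221240406 0.27811826342005297
yaw (np.float64(-0.3203650660959586), np.float64(-0.3200949780985292))
[0.49406892 0.29463001] [0.49462367 0.29518886]
mat [[0.3219, 0.418], [0.6818, 0.313], [0.6472, 0.1779], [0.2804, 0.2867]] [0.48282739 0.29889977] -0.2838820299493242 -0.288210810920508
```

move_arm:
  targets:
    - [[91, 40, 0, -2, 0.006], [91, 90, 0.5, -2, 0.006], [91, 130, 0.5, -2, 0.006], [91, 155, 0.5, -2, 0.006], [91, 161, 0.5, -2, 0.006], [91, 161, 0.5, -2, 0.006]]

```text
clock: 2.15
ee_pos: [0.494, 0.2951, 0.0708]
ee_rot: [-0.414, -0.573, -0.414, 0.573]
contact_force: [-0.3, -0.9, -0.5]
width: 0.0911
```

```bash
python3 - <<'E'
from h import *
go((.4943,.2949,.071),-.320)
E
```

```text
shift [-0.2  0.3  0.1] turn 0.00027448615555458744 F [-0.33 -0.9  -0.52] M [-0.082  0.141 -0.015] w 0.0911 t 2.15 p [0.494  0.2951 0.0708] yaw -0.3197 j6 0.856
```

move_arm:
  targets:
    - [[0, 0, 0, 0, 0], [0, 0, 0, 0, 0], [0, 0, 0, 0, 0], [0, 0, 0, 0, 0], [0, 0, 0, 0, 0], [0, 0, 0, 0, 0], [0, -8, 0, 0, 0], [0, -25, 0, 0, 0], [0, -50, 0, 0, 0], [0, -80, 0, 0, 0]]

```text
clock: 3.4
ee_pos: [0.4937, 0.2948, 0.1519]
ee_rot: [-0.414, -0.573, -0.414, 0.573]
contact_force: [1.2, -0.0, -4.1]
width: 0.0241
```

```bash
python3 - <<'E'
from h import *
sx=np.array([np.cos(.119),np.sin(.119)]);sy=np.array([-sx[1],sx[0]])
o=np.array([.7337,-.12])-.08*sx  # on the station x=0 line
caps=np.array([[.5914,-.234],[.5871,-.1652],[.58,-.0996],[.5636,-.0365]])
print("bottles st x,y",((caps-o)@sx).round(4),((caps-o)@sy).round(4))
# station block ends -> y centre
for p in((.5898,-.3617),(.593,.0544)):print(((p-o)@sx).round(4),((p-o)@sy).round(4))
yc=((caps-o)@sy).mean()
pre=o-sx*.175+sy*yc;print("pre",pre,o)
go((pre[0],pre[1],.19),np.pi/2+.119)
E
```

```text
bottles st x,y [-0.0748 -0.0709 -0.0702 -0.079 ] [-0.0963 -0.0275  0.0385  0.1031]
-0.0916 -0.2229
-0.039 0.1899
pre [ 0.47997419 -0.14584735] [ 0.65426577 -0.12949755]
shift [-38.  125.6 422.6] turn -2.0097715768228333 F [ 1.16 -0.05 -4.12] M [ 0.023  0.047 -0.008] w 0.0241 t 3.4 p [0.4937 0.2948 0.1519] yaw -0.32 j6 0.856
```

move_arm:
  targets:
    - [[0, -20, 0, 0, -0.05], [0, -40, 10, 30, -0.2], [0, -40, 22, 75, -0.38], [0, -40, 37, 125, -0.56], [0, -40, 52, 175, -0.74], [0, -40, 67, 225, -0.92], [0, -40, 82, 275, -1.1], [0, -40, 97, 325, -1.28], [0, -40, 110, 370, -1.46], [0, -40, 118, 400, -1.64]]

```text
clock: 4.65
ee_pos: [0.4799, -0.1238, 0.1917]
ee_rot: [0.701, 0.094, 0.7, -0.095]
contact_force: [1.0, 0.5, -3.3]
width: 0.0237
```

```bash
python3 - <<'E'
from h import *
go((.480,-.1458,.19),np.pi/2+.119)
E
```

```text
shift [  1.7 -21.1   5.9] turn -0.3867647502654914 F [ 1.03  0.5  -3.27] M [ 0.042 -0.024  0.022] w 0.0237 t 4.65 p [ 0.4799 -0.1238  0.1917] yaw 1.303 j6 -1.558
```

move_arm:
  targets:
    - [[0, 0, -8, 2, -0.13], [0, 0, -16, 4, -0.26], [0, 0, -21, 6, -0.37], [0, 0, -21, 6, -0.37], [0, 0, -21, 6, -0.37]]

```text
clock: 5.28
ee_pos: [0.4803, -0.1435, 0.191]
ee_rot: [0.706, -0.034, 0.706, 0.034]
contact_force: [0.2, -0.1, -3.8]
width: 0.0236
```

```bash
python3 - <<'E'
from h import *
go((.480,-.1458,.074),np.pi/2+.119)
im=r.read_camera("top")[:,:,::-1];cv2.imwrite("pics/top1.png",cv2.resize(im[90:290,200:390],None,fx=3,fy=3,interpolation=cv2.INTER_CUBIC))
c=r.get_calibration("wrist");im=r.read_camera("wrist");cv2.imwrite("pics/w2.png",im[:,:,::-1])
E
```

```text
shift [117.   -2.3  -0.5] turn -0.024124700369411833 F [ 0.24 -0.11 -3.83] M [ 0.015  0.028 -0.063] w 0.0236 t 5.275 p [ 0.4803 -0.1435  0.191 ] yaw 1.6657 j6 -1.959
```

View pics/top1.png

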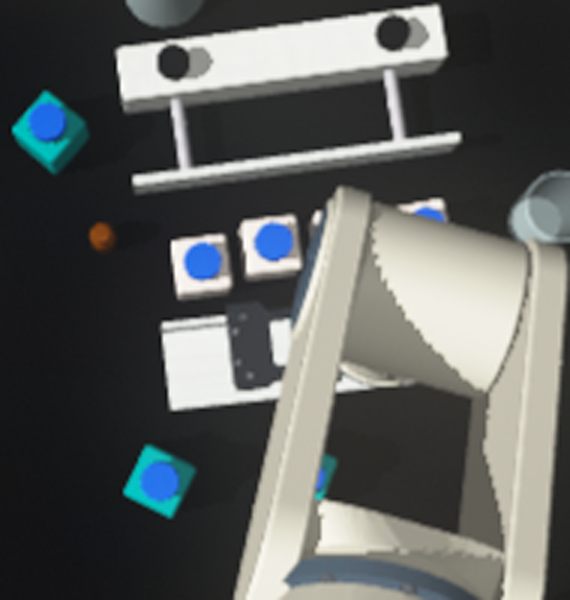

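The rule is held square to the row with its leg facing the bottles, front edge at crop row 320 and the bottles at rows 240–265. Lowering.

move_arm:
  targets:
    - [[0, 30, -1, 0, 0], [0, 65, -2, 0, 0], [0, 95, -2, 0, 0], [0, 112, -2, 0, 0], [0, 119, -2, 0, 0], [0, 119, -2, 0, 0], [0, 119, -2, 0, 0]]

```text
clock: 6.25
ee_pos: [0.4806, -0.1452, 0.0724]
ee_rot: [0.706, -0.034, 0.706, 0.034]
contact_force: [-2.2, 4.4, 6.5]
width: 0.024
```

```bash
python3 - <<'E'
from h import *
go((.480,-.1458,.0715),np.pi/2+.119)
im=r.read_camera("wrist");cv2.imwrite("pics/w3.png",im[:,:,::-1]);np.savez("w3.npz",**r.get_calibration("wrist"))
go((.480,-.1458,.0715),np.pi/2+.119)
E
```

```text
shift [ 0.9 -0.5 -0.7] turn -0.022596874083903096 F [-2.23  4.42  6.46] M [ 0.601  0.687 -0.047] w 0.024 t 6.25 p [ 0.4806 -0.1452  0.0724] yaw 1.6672 j6 -1.964
shift [ 0.9 -0.6 -0.7] turn -0.02259069446079831 F [-2.61  2.86  5.93] M [ 0.59   0.639 -0.046] w 0.0237 t 6.3 p [ 0.4806 -0.1452  0.0724] yaw 1.6672 j6 -1.964
```

View pics/w3.png

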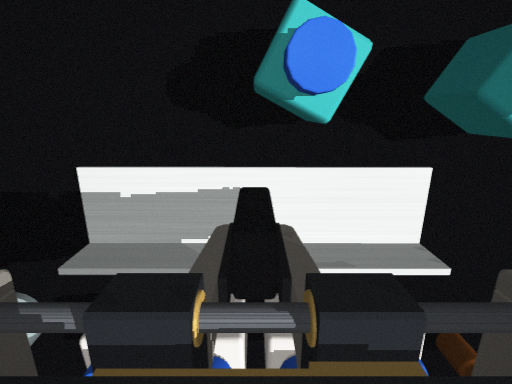

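move_arm:
  targets:
    - [[0, -4, 0, 0, -0.012], [0, -4, 0, 0, -0.023], [0, -4, 0, 0, -0.023], [0, -4, 0, 0, -0.023]]

```text
clock: 6.8
ee_pos: [0.4804, -0.1457, 0.0755]
ee_rot: [0.706, -0.042, 0.706, 0.042]
contact_force: [0.4, -1.0, -3.0]
width: 0.0239
```

```bash
python3 - <<'E'
from h import *
go((.480,-.1458,.0715),np.pi/2+.119)
c=dict(np.load("w3.npz"))
E
```

```text
shift [ 4.  -0.1 -0.4] turn 0.0011187086386748035 F [ 0.37 -0.96 -2.99] M [ 0.042  0.042 -0.012] w 0.0239 t 6.8 p [ 0.4804 -0.1457  0.0755] yaw 1.6909 j6 -1.988
```

```bash
python3 - <<'E'
from h import *
from scipy.optimize import least_squares
c=dict(np.load("w3.npz"))
# leg front-top corners, plate rear corners(z=4mm), leg top rear?
L=np.array([[-.035,-.14,.004],[-.035,.14,.004],[.035,-.14,.045],[.035,.14,.045]])
px=np.array([[431,167],[79,167],[448,272],[62,272]])if 0 else np.array([[79,167],[431,167],[62,272],[448,272]])
p0=np.array([.4806,-.1452,.0046]);yaw=1.6672-np.pi/2
def f(q):
    R=(Ro.from_euler("z",yaw)*Ro.from_rotvec(q[3:6])).as_matrix();return np.array([proj("",p0+q[:3]+R@l,c) for l in L])
print(f(np.zeros(6)).round(1).tolist())
s=least_squares(lambda q:(f(q)-px).ravel(),np.zeros(6));print(s.x.round(4),np.abs(s.fun).max())
E
```

```text
[[72.1, 169.0], [434.1, 168.5], [54.3, 278.4], [452.1, 277.7]]
[-0.0004  0.0013 -0.0068  0.0016 -0.0048 -0.0011] 0.3464536595911625
```

The rule has slid about 4–5 mm down in the grip but is not tilted, so its underside now clears the bench by about 3 mm. Starting the push; the tool's +z is the station's +x.

move_arm:
  targets:
    - [[0, 0, 0, 10, 0], [0, 0, 0, 20, 0], [0, 0, 0, 28, 0], [0, 0, 0, 34, 0], [0, 0, 0, 39, 0], [0, 0, 0, 44, 0], [0, 0, 0, 49, 0], [0, 0, 0, 54, 0], [0, 0, 0, 59, 0], [0, 0, 0, 64, 0]]

```text
clock: 8.05
ee_pos: [0.5431, -0.1379, 0.0754]
ee_rot: [0.705, -0.042, 0.707, 0.043]
contact_force: [-5.4, -0.3, -0.4]
width: 0.0237
```

```bash
python3 - <<'E'
from h import *
go((.5733,-.1346,.0755),np.pi/2+.119)
E
```

```text
shift [-0.2 -0.3 30.4] turn 0.00115410376831937 F [-5.37 -0.3  -0.38] M [0.018 1.039 0.05 ] w 0.0237 t 8.05 p [ 0.5431 -0.1379  0.0754] yaw 1.691 j6 -1.942
```

move_arm:
  targets:
    - [[0, 0, 0, 3, 0], [0, 0, 0, 6, 0], [0, 0, 0, 9, 0], [0, 0, 0, 11, 0], [0, 0, 0, 13, 0], [0, 0, 0, 15, 0], [0, 0, 0, 17, 0], [0, 0, 0, 19, 0], [0, 0, 0, 20, 0], [0, 0, 0, 21, 0]]

```text
clock: 9.3
ee_pos: [0.5648, -0.1355, 0.0756]
ee_rot: [0.706, -0.043, 0.706, 0.043]
contact_force: [-3.5, -1.1, -3.5]
width: 0.0236
```

```bash
python3 - <<'E'
from h import *
go((.5733,-.1346,.0755),np.pi/2+.119)
im=r.read_camera("scene")[:,:,::-1];cv2.imwrite("pics/s2.png",cv2.resize(im[180:320,110:350],None,fx=3.3,fy=3.3,interpolation=cv2.INTER_CUBIC))
go((.5733,-.1346,.0755),np.pi/2+.119)
E
```

```text
shift [ 0.1 -0.1  8.5] turn 0.0013406330011678236 F [-3.52 -1.08 -3.45] M [-0.037  0.838 -0.024] w 0.0236 t 9.3 p [ 0.5648 -0.1355  0.0756] yaw 1.6911 j6 -1.929
shift [ 0.1 -0.1  8.3] turn 0.0012252409948683152 F [-2.08 -0.33 -4.99] M [-0.03   0.608 -0.055] w 0.0239 t 9.35 p [ 0.5651 -0.1355  0.0756] yaw 1.691 j6 -1.929
```

View pics/s2.png

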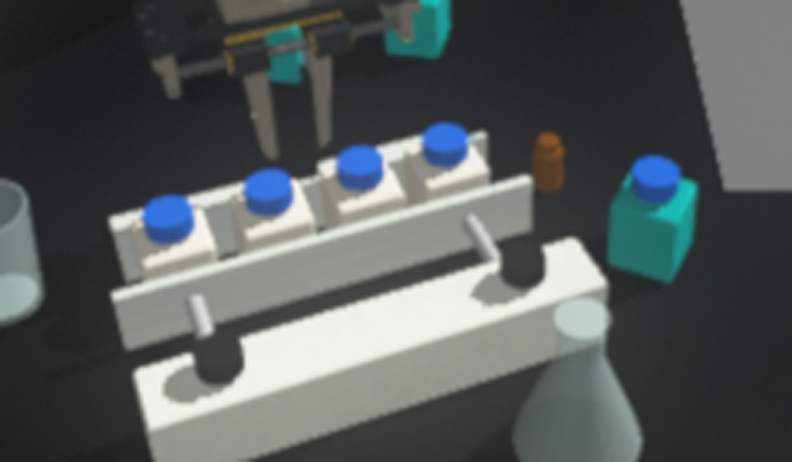

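All four bottles sit between the rule and the fence, with a small gap left. Now I'll feel for the fence.

move_arm:
  targets:
    - [[0, 0, 0, 1, 0], [0, 0, 0, 2, 0], [0, 0, 0, 3, 0], [0, 0, 0, 4, 0]]

```text
clock: 9.85
ee_pos: [0.5688, -0.135, 0.0756]
ee_rot: [0.706, -0.042, 0.706, 0.043]
contact_force: [-4.7, -1.5, -1.5]
width: 0.0239
```

move_arm:
  targets:
    - [[0, 0, 0, 0.7, 0], [0, 0, 0, 1.3, 0], [0, 0, 0, 2, 0]]

```text
clock: 10.22
ee_pos: [0.5708, -0.1348, 0.0756]
ee_rot: [0.706, -0.043, 0.706, 0.043]
contact_force: [-5.3, -0.7, -0.2]
width: 0.0238
```

move_arm:
  targets:
    - [[0, 0, 0, 0.5, 0], [0, 0, 0, 1, 0], [0, 0, 0, 1.5, 0]]

```text
clock: 10.6
ee_pos: [0.5722, -0.1346, 0.0756]
ee_rot: [0.706, -0.043, 0.706, 0.043]
contact_force: [-7.6, -1.0, 1.6]
width: 0.0238
```

```bash
python3 - <<'E'
from h import *
go((.5733,-.1346,.0755),np.pi/2+.119)
E
```

```text
shift [ 0.1 -0.1  1.1] turn 0.0013086259760792807 F [-7.58 -0.99  1.6 ] M [-0.188  1.349  0.02 ] w 0.0238 t 10.6 p [ 0.5722 -0.1346  0.0756] yaw 1.6911 j6 -1.925
```

move_arm:
  targets:
    - [[0, 0, 0, 0.4, 0], [0, 0, 0, 0.8, 0]]

```text
clock: 10.85
ee_pos: [0.5722, -0.1346, 0.0756]
ee_rot: [0.705, -0.043, 0.706, 0.043]
contact_force: [-10.5, -1.8, 2.9]
width: 0.0235
```

```bash
python3 - <<'E'
from h import *
go((.5733,-.1346,.0755),np.pi/2+.119)
E
```

```text
shift [ 0.1 -0.1  1.1] turn 0.0014971793853320037 F [-10.46  -1.81   2.9 ] M [-0.34   1.687 -0.019] w 0.0235 t 10.85 p [ 0.5722 -0.1346  0.0756] yaw 1.6913 j6 -1.924
```

move_arm:
  targets:
    - [[0, 0, 0, 0.4, 0], [0, 0, 0, 0.4, 0], [0, 0, 0, 0.4, 0]]

```text
clock: 11.22
ee_pos: [0.5722, -0.1346, 0.0756]
ee_rot: [0.705, -0.043, 0.707, 0.043]
contact_force: [-10.0, -2.0, 2.6]
width: 0.0239
```

```bash
python3 - <<'E'
from h import *
go((.5733,-.1346,.0755),np.pi/2+.119)
im=r.read_camera("scene")[:,:,::-1];cv2.imwrite("pics/s3.png",cv2.resize(im[190:310,130:290],None,fx=4.9,fy=4.9,interpolation=cv2.INTER_CUBIC))
E
```

```text
shift [ 0.1 -0.1  1. ] turn 0.0014609806599881203 F [-9.99 -1.98  2.59] M [-0.388  1.809 -0.024] w 0.0239 t 11.225 p [ 0.5722 -0.1346  0.0756] yaw 1.6913 j6 -1.924
```

View pics/s3.png

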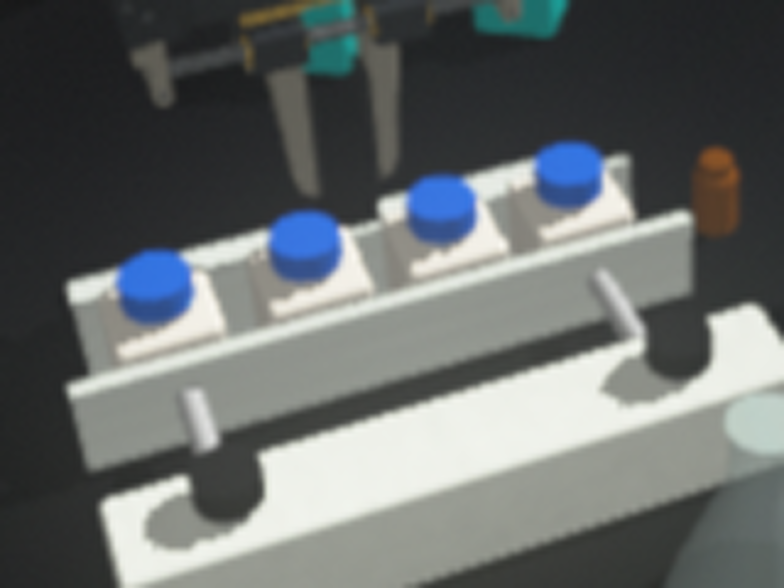

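```bash
cat > caps.py <<'E'
from h import *
sx=np.array([np.cos(.119),np.sin(.119)]);sy=np.array([-sx[1],sx[0]]);o=np.array([.65426577,-.12949755])
def caps(cam):
    im=r.read_camera(cam)[:,:,::-1];hsv=cv2.cvtColor(im,cv2.COLOR_BGR2HSV)
    # top disc of cap only (bright)
    m=cv2.inRange(hsv,(105,150,175),(125,255,255));n,l,st,ce=cv2.connectedComponentsWithStats(m)
    for i in range(1,n):
        if st[i,4]>20:
            p=ray(cam,*ce[i],.078)-o;x,y=p@sx,p@sy
            if x>-.12 and abs(y)<.15:print(cam,st[i,4],"st x %.4f y %.4f"%(x,y),st[i,:4])
    return im
E
python3 - <<'E'
from caps import *
caps("scene");im=caps("top")
im=r.read_camera("wrist");cv2.imwrite("pics/w4.png",im[:,:,::-1]);np.savez("w4.npz",**r.get_calibration("wrist"))
g=cv2.cvtColor(im,cv2.COLOR_RGB2GRAY)
for u in(100,150,400):print(u,g[150:290:2,u].tolist())
go((.5733,-.1346,.0755),np.pi/2+.119)
E
```

```text
scene 88 st x -0.0191 y 0.1018 [240 220  13   8]
scene 95 st x -0.0195 y 0.0371 [214 226  13   9]
scene 107 st x -0.0184 y -0.0291 [185 234  14   9]
scene 113 st x -0.0181 y -0.0985 [154 242  15  11]
top 26 st x -0.0216 y 0.0488 [283 148   4  10]
top 109 st x -0.0236 y 0.1034 [259 151  12  12]
100 [14, 20, 18, 20, 14, 15, 17, 19, 52, 241, 242, 243, 242, 239, 240, 242, 242, 243, 241, 158, 141, 145, 145, 143, 140, 144, 142, 142, 147, 148, 141, 149, 150, 139, 147, 145, 150, 148, 145, 149, 148, 146, 146, 149, 149, 149, 146, 109, 110, 110, 111, 111, 108, 109, 106, 103, 109, 105, 108, 117, 141, 141, 134, 118, 116, 125, 140, 238, 243, 246]
150 [17, 19, 19, 12, 15, 20, 15, 14, 60, 240, 244, 245, 243, 243, 242, 243, 242, 243, 243, 245, 147, 142, 142, 146, 142, 142, 140, 146, 146, 149, 145, 146, 147, 140, 143, 143, 145, 152, 147, 147, 148, 146, 146, 148, 149, 145, 144, 108, 113, 107, 109, 110, 110, 110, 107, 109, 110, 114, 108, 122, 143, 142, 21, 18, 21, 21, 23, 17, 23, 21]
400 [18, 18, 17, 21, 19, 16, 22, 11, 36, 245, 244, 245, 245, 242, 242, 245, 244, 243, 244, 244, 244, 245, 243, 243, 241, 242, 243, 244, 244, 244, 242, 244, 244, 241, 242, 243, 245, 245, 244, 244, 246, 244, 243, 245, 245, 244, 244, 122, 126, 122, 117, 119, 121, 116, 112, 112, 120, 107, 107, 184, 241, 241, 227, 129, 129, 154, 165, 28, 20, 22]
shift [ 0.1 -0.2  1. ] turn 0.0014909147215127483 F [-10.26  -2.08   2.81] M [-0.362  1.779 -0.006] w 0.0242 t 11.425 p [ 0.5723 -0.1346  0.0756] yaw 1.6913 j6 -1.924
```

move_arm:
  targets:
    - [[0, 0, 0, 0.4, 0], [0, 0, 0, 0.8, 0], [0, 0, 0, 0.8, 0], [0, 0, 0, 0.8, 0]]

```text
clock: 11.92
ee_pos: [0.5723, -0.1345, 0.0755]
ee_rot: [0.704, -0.043, 0.707, 0.043]
contact_force: [-11.9, -2.0, 3.7]
width: 0.0236
```

```bash
python3 - <<'E'
from caps import *
caps("scene")
go((.5733,-.1346,.0755),np.pi/2+.119)
im=r.read_camera("top")[:,:,::-1]
g=cv2.cvtColor(im,cv2.COLOR_BGR2GRAY)
print(g[140:160,255].tolist(),g[130:150,335].tolist())
E
```

```text
scene 88 st x -0.0191 y 0.1018 [240 220  13   8]
scene 95 st x -0.0195 y 0.0371 [214 226  13   9]
scene 106 st x -0.0184 y -0.0290 [186 234  13   9]
scene 114 st x -0.0181 y -0.0986 [154 242  15  11]
shift [-0.  -0.2  1. ] turn 0.0015317170101711852 F [-11.81  -2.85   4.01] M [-0.524  2.206 -0.025] w 0.0239 t 11.975 p [ 0.5723 -0.1345  0.0755] yaw 1.6913 j6 -1.923
[41, 41, 41, 41, 42, 42, 57, 188, 236, 227, 228, 242, 243, 242, 242, 239, 237, 239, 238, 231] [177, 187, 194, 200, 205, 210, 214, 218, 222, 225, 227, 228, 230, 232, 234, 235, 236, 237, 237, 238]
```

All four bottles stay put at rising force (10 to 12 N). The fence edge pixels are unchanged, so the row is snug. Backing straight off.

move_arm:
  targets:
    - [[0, 0, 0, -1.5, 0], [0, 0, 0, -3, 0], [0, 0, 0, -5, 0], [0, 0, 0, -9, 0], [0, 0, 0, -18, 0], [0, 0, 0, -30, 0], [0, 0, 0, -45, 0], [0, 0, 0, -60, 0], [0, 0, 0, -75, 0], [0, -5, 0, -80, 0]]

```text
clock: 13.28
ee_pos: [0.4933, -0.144, 0.0805]
ee_rot: [0.705, -0.042, 0.706, 0.042]
contact_force: [0.5, -0.1, -2.7]
width: 0.0237
```

```bash
python3 - <<'E'
from caps import *
caps("scene")
go((.4828,.2989,.19),-.286)
E
```

```text
scene 94 st x -0.0196 y 0.1018 [239 219  14   9]
scene 102 st x -0.0195 y 0.0373 [213 226  14   9]
scene 109 st x -0.0186 y -0.0294 [185 234  14   9]
scene 118 st x -0.0183 y -0.0984 [154 242  15  11]
shift [-108.7  441.2   42. ] turn 1.9766908620546655 F [-0.76  0.1  -3.03] M [ 0.005  0.088 -0.01 ] w 0.0237 t 13.325 p [ 0.4938 -0.1441  0.0813] yaw 1.6907 j6 -1.977
```

move_arm:
  targets:
    - [[0, -40, 0, 0, 0], [0, -85, 0, 0, 0], [0, -110, 20, 2, 0.15], [0, -112, 60, 6, 0.33], [0, -112, 110, 11, 0.51], [0, -112, 160, 15, 0.69], [0, -112, 210, 20, 0.87], [0, -112, 260, 25, 1.05], [0, -112, 310, 30, 1.23], [0, -112, 360, 34, 1.41]]

```text
clock: 14.58
ee_pos: [0.4859, 0.218, 0.1931]
ee_rot: [0.568, 0.422, 0.567, -0.421]
contact_force: [-0.2, 0.0, -3.8]
width: 0.0239
```

```bash
python3 - <<'E'
from h import *
go((.4828,.2989,.19),-.286)
E
```

```text
shift [  3.2  20.4 -78.4] turn 0.5783928620804395 F [-0.19  0.01 -3.84] M [-0.015  0.004 -0.033] w 0.0239 t 14.575 p [0.4859 0.218  0.1931] yaw 0.2924 j6 0.127
```

move_arm:
  targets:
    - [[0, 0, 5, -20, 0.17], [0, 0, 10, -40, 0.34], [0, 0, 15, -60, 0.5], [0, 0, 20, -76, 0.57], [0, 0, 20, -76, 0.57], [0, 0, 20, -76, 0.57]]

```text
clock: 15.32
ee_pos: [0.4824, 0.294, 0.1926]
ee_rot: [-0.428, -0.563, -0.428, 0.563]
contact_force: [0.2, -0.0, -2.5]
width: 0.0238
```

```bash
python3 - <<'E'
from h import *
go((.4828,.2989,.0755),-.286)
im=r.read_camera("wrist");cv2.imwrite("pics/w5.png",im[:,:,::-1])
E
```

```text
shift [117.1  -0.9  -4.8] turn 0.016044624729109724 F [ 0.21 -0.03 -2.54] M [-0.058  0.076 -0.021] w 0.0238 t 15.325 p [0.4824 0.294  0.1926] yaw -0.27 j6 0.815
```

View pics/w5.png

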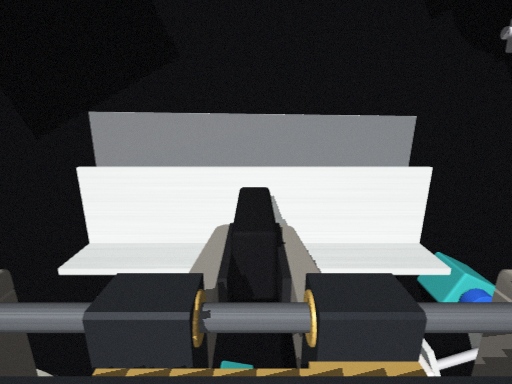

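The rule hangs parallel over the mat, which shows above its rear edge from row 113 to 167. Lowering.

move_arm:
  targets:
    - [[0, 40, -1, -3, 0.01], [0, 80, -1, -5, 0.016], [0, 100, -1, -5, 0.016], [0, 109, -1, -5, 0.016], [0, 112, -1, -5, 0.016], [0, 113, -1, -5, 0.016], [0, 114, -1, -5, 0.016]]

```text
clock: 16.25
ee_pos: [0.4833, 0.2998, 0.0794]
ee_rot: [0.423, 0.567, 0.423, -0.566]
contact_force: [0.0, -0.6, -4.1]
width: 0.0237
```

move_arm:
  targets:
    - [[0, 0.7, 0, 0, 0], [0, 1.4, 0, 0, 0], [0, 1.4, 0, 0, 0]]

```text
clock: 16.62
ee_pos: [0.4828, 0.2996, 0.0772]
ee_rot: [0.423, 0.567, 0.423, -0.567]
contact_force: [-0.3, 0.4, -2.8]
width: 0.0237
```

move_arm:
  targets:
    - [[0, 0.7, 0, 0, 0], [0, 1.4, 0, 0, 0], [0, 1.4, 0, 0, 0]]

```text
clock: 17.0
ee_pos: [0.4827, 0.2995, 0.0757]
ee_rot: [-0.423, -0.566, -0.423, 0.567]
contact_force: [-0.5, 0.5, -3.6]
width: 0.024
```

move_arm:
  targets:
    - [[0, 0.7, 0, 0, 0], [0, 1.2, 0, 0, 0], [0, 1.2, 0, 0, 0]]

```text
clock: 17.38
ee_pos: [0.4828, 0.2996, 0.0754]
ee_rot: [0.423, 0.567, 0.423, -0.566]
contact_force: [-3.3, -0.6, 6.9]
width: 0.0239
```

The mat is felt (Fz went from -3.6 to +6.9 N). Releasing and rising straight up.

move_arm:
  targets:
    - [[35, -0.5, 0, 0, 0], [60, -0.5, 0, 0, 0], [60, -0.5, 0, 0, 0], [60, -0.5, 0, 0, 0], [60, -5, 0, 0, 0], [60, -20, 0, 0, 0], [60, -50, 0, 0, 0], [60, -90, 0, 0, 0], [60, -140, 0, 0, 0], [60, -150, 0, 0, 0]]

```text
clock: 18.62
ee_pos: [0.4845, 0.3006, 0.2292]
ee_rot: [0.423, 0.569, 0.423, -0.564]
contact_force: [0.3, 0.4, -0.5]
width: 0.0599
```

```bash
python3 - <<'E'
from caps import *
caps("scene");t=caps("top");s=r.read_camera("scene")[:,:,::-1]
go((.4828,.2989,.22),-.286)
c=r.get_calibration("wrist");w=r.read_camera("wrist")[:,:,::-1]
np.savez("w6.npz",**c)
T=cv2.resize(t[85:290,95:385],(800,566),interpolation=cv2.INTER_CUBIC);cv2.imwrite("pics/t6.png",T);cv2.imwrite("pics/w6.png",w)
E
```

```text
scene 78 st x -0.0179 y 0.0999 [239 220  14   8]
scene 103 st x -0.0191 y 0.0375 [213 226  14   9]
scene 110 st x -0.0186 y -0.0295 [185 234  14   9]
scene 35 st x -0.0076 y -0.0933 [159 245  10   8]
top 115 st x -0.0234 y -0.0282 [307 144  13  12]
top 112 st x -0.0237 y 0.0386 [283 148  12  12]
top 94 st x -0.0229 y 0.1012 [259 151  12  12]
shift [4.9 0.3 0.5] turn -0.0017640473594950912 F [-0.04 -0.17 -1.28] M [-0.106  0.063  0.032] w 0.0601 t 18.775 p [0.4827 0.2995 0.2249] yaw -0.2878 j6 0.84
```

View pics/t6.png

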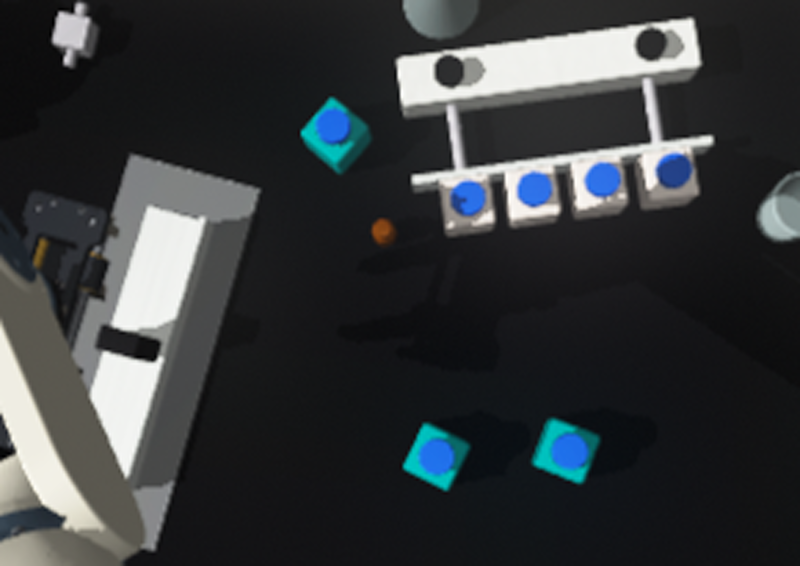

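View pics/w6.png

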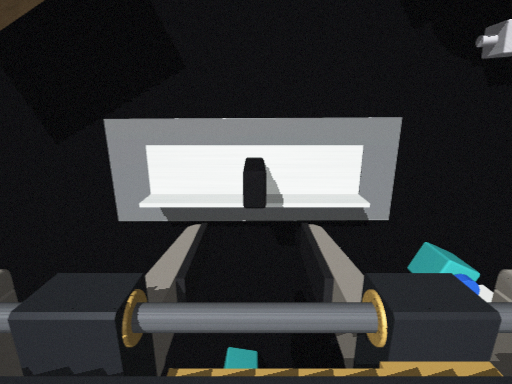

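```bash
python3 - <<'E'
from caps import *
p=ray("top",338.97-.3,146.6-.3,.078)-o;print("b1",p@sx,p@sy)
c=dict(np.load("w6.npz"))
a,b=[ray("",u,v,.007,c) for u,v in((148,145),(361,145))];d,e=[ray("",u,v,.048,c) for u,v in((142,206),(368,206))]
y=np.arctan2(*(b-a)[::-1]);n=np.array([np.sin(y),-np.cos(y)])
m=[ray("",u,v,.003,c) for u,v in((105,120),(400,118),(389,220),(119,221))]
print("rule",(a+b)/2+n*.035,(d+e)/2-n*.035,y,"mat",np.mean(m,0),np.arctan2(*(m[1]-m[0])[::-1]))
s=r.state();print(s["clock"],s["contact_force"],np.abs(s["qvel"]).max());r.hand_in()
E
```

```text
b1 -0.02369765752765678 -0.09659714288578707
rule [0.48393719 0.30139655] [0.48473753 0.30199981] -0.2889063217606605 mat [0.48174552 0.30022573] -0.2823837445648387
18.825 [-0.31033866 -0.22045179  0.33877499] 0.016621427592020385
the job is handed in; nothing more can be done
```

I pushed the four white bottles into one row against the stop fence with the rule. I then stood the rule back on its mat, released it and handed the job in at about 18.8 s of the 72 s; no verdict was reported.

- **Fence:** I felt it as the push force rose from about 5 N to 12 N while the bottles stopped moving. During the push, one end of its rear edge showed no shift in the top picture; the other end was hidden by the arm.
- **Bottles:** In the final top picture all four caps lie in line within about 1 mm, at -22.9 to -23.7 mm in the station frame. I picked one shaded cap by eye. In the final scene picture, shadow on two caps made their positions unreliable, so I trusted the top picture. My fence estimate is about +2 mm, which agrees with the bottles being snug to within the 2 mm calibration.
- **Squareness:** I did not measure each bottle's turn. It rests on the bottles having been pressed flat between the rule and the fence.
- **Rule:** It stands about 3 mm from the mat's middle and parallel to it within 0.01 rad. The fingers were clear of everything.
- **Small faults on the way:** The rule slid about 4–5 mm down in the grip and touched the bench with about 10 N on the first lowering. I raised it 4 mm before pushing.
- **Other items:** The turquoise look-alikes, beaker and vial looked undisturbed in the final top picture. I did not look at the other bystanders separately.

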